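# Refit the wiper blade of a grease skimmer

## Task

Lay the orange wiper blade flat in the grey blade holder with its notch around the brass pin, and slide it gently fully home so that the bottom of the notch bears on the pin. Let go of it, then swing the red keeper bar all the way down behind the blade's tail to lock it in. Do not force the blade, and leave the worn grey blade and the other things on the drainboard where they are.

Things in the scene. Friction and masses are not known exactly. Their poses are not given: they have to be found in the camera images.
- blade: Clean wiper blade, loose, about 60 g: orange plate 110 long (x), 44 wide (y), 6 thick. Origin: centre of its underside; +x to the notched end, +z up. Notch open at the +x end: slot 11 wide, flat bottom at x = 35, mouth flaring from 11 wide at x = 47 to 24 wide at the end x = 55. Plain tail at x = -55. Fully home, its origin is 39 behind the pin's axis along the holder's x
- blade_grip (a point): Top centre of the black upright grip rib on the orange blade, at blade x -6, y 0, z 40. The rib is 44 long (blade x), 12 wide (y) and rises from the plate's top at z 6 to z 40; take it across its width. Axes as the blade's
- old_blade: a worn all-grey blade without a notch, loose, same size and rib as the clean one; to be left alone (it may lie in either of the two places)
- holder: Blade holder, fixed: grey foot 200 x 100 x 6; on it a pale metal pad 160 long (x), 60 wide, flat top at z = 20, sprung: sinks 1 per 12 N, 2.5 at most. Origin: centre of the foot's underside; +x to the pin end, +z up. Lips 4 high on the pad, inner faces at y = 26 and -26, x -30 to 73. Pin and keeper share a carriage that is locked in place. Over 25 N between blade and any part of the holder spoils the blade
- pin_middle (a point): NOT the pin itself but the middle of its setting range: a point fixed on the holder, at holder x 45, y 0, on the pad's top. The brass pin, 8 diameter, 13 high above the pad, stands anywhere from 15 behind to 15 ahead of this point along the holder's x: where exactly must be felt or seen. It is rubber-bushed: pushed along +x it gives 1 per 12 N, 1.5 at most, then it is solid, and springs back
- keeper (a joint): Angle of the red keeper bar, rad: 0 fully down, level across the pad; starts 1.8 to 2.0, open, leaning outward past upright. Stays at any angle; about 1 N at its end moves it. Hinge along the holder's x. Bar 60 long from the hinge, 10 wide (along x), 8 thick. Down, its underside is 1 above the pad, its front face 2 behind the tail of a blade fully home; on a blade farther back it lands and stays up
- keeper_middle (a point): Point fixed on the holder, at holder x -56, y 36, z 25: where the keeper's hinge line meets the bar's middle when the carriage is in its middle setting. The real one is shifted by as much as the pin is (15 back to 15 ahead along the holder's x; always 101 behind the pin's axis)
- soap: clear soap bottle, 200 high, 64 diameter; origin at the centre of its base; a bystander
- bowl: steel bowl, 150 diameter, 60 high; origin at the centre of its base; a bystander
- brush: scrubbing brush lying beyond the holder; a bystander
- spatula: spatula lying near the robot's right; a bystander
- cup: white cup, 72 diameter, 90 high; origin at the centre of its base; a bystander

How it is judged (in metres and radians):
On the way:
1. the blade lies flat in the holder's channel with its notch end to the pin, the keeper still open (z of blade in the frame of holder between 0.017 and 0.023 m and y of blade in the frame of holder between -0.004 and 0.004 m and x of blade in the frame of holder between -0.013 and 0.025 m and value of joint keeper above 1 rad), for 0.2 s.
At the end, for the whole second after the job is handed in: The blade lies flat on the holder's pad (within 2.5 mm in height and 0.05 rad), along the channel (within 0.1 rad and 4 mm sideways), its notch around the pin and home within 3 mm, so that the red keeper bar is fully down behind its tail (joint under 0.12 rad); blade at rest (value of joint keeper below 0.12 rad and z of blade in the frame of holder between 0.0175 and 0.0225 m and y of blade in the frame of holder between -0.004 and 0.004 m and x of blade in the frame of holder between -0.013 and 0.025 m and angle between the x axis of blade and the x axis of holder, either way round below 0.1 rad and angle between blade's own z axis and vertical below 0.05 rad and linear speed of blade below 0.01 m/s); the robot touches nothing.
It fails at once if the blade is pressed against the holder (pad, lips, pin or keeper) with more than 25 N (contact force between blade and holder above 25 N).
It fails at once if the worn blade is moved more than 25 mm (distance of old_blade from where it was at the start of the episode above 0.025 m).
It fails at once if a bystander is moved more than 30 mm (distance of any of soap, bowl, brush, spatula, cup from where it was at the start of the episode above 0.03 m).
It also fails if it takes over 64 s, if anything falls off the work surface, if the arm or the gripper's body presses on something with over 40 N, if the wrist force passes 120 N, or if a joint passes its speed limit or range.

## Robot

A 6-joint arm with a two-finger parallel gripper is mounted at the origin on the work surface. World frame = base frame: x ahead of the robot, y to its left, z up, the work surface at z = 0. Lengths are in mm, angles in rad, forces in N, time in s.
With the tool pointing down it reaches from about 350 to 975 mm from the base axis. Payload 7.1 kg.
Tool frame: the origin (TCP) lies between the finger pads; the fingertips stand 25 mm ahead of it and the grasp point (between the pads) lies 6 mm ahead of it; z points along the fingers, y is the line along which they close (so a half turn about z gives the same grasp; the last joint's range is limited). The gripper opens to 88 mm and grips with 3 to 60 N. Pads are 20 mm wide; open, the fingers measure 115 mm over their backs; the gripper's body (75 mm by 178 mm) begins 61 mm behind the grasp point.
Start: joints at [1.326, 0.423, 1.63, -0, 1.089, -0.019], TCP at [139.898, 609.125, 247.675] pointing down, gripper open.
Joint ranges: [-3, 3], [-0.9, 2.11], [0.09, 2.58], [-1.31, 4.45], [0.11, 2.69], [-2.54, 2.54]. Speed limits (rad/s): [2.39, 2.39, 3.01, 3.14, 3.14, 3.14].

## Interface

Orientations are given as a unit quaternion [w, x, y, z].
In Python, from plant import robot gives the robot as it stands.
- The arm moves only by the tool drive_tool, never from a script. Its argument "rows" is a list of rows, each a list of 3 entries, a list of its own where there are three numbers: the finger opening in m, from 0 to 0.0878, then the shift along the world's x, y, z in m, then the turn, a rotation vector about the world's x, y, z in degrees. In form: [[fingers, [tx, ty, tz], [rx, ry, rz]], ...]. A call has 1 to 8 rows; each row shifts and turns the commanded pose from where the row before left it; what a row does not reach is not made up. A row lasts 1/8 s, in which the tool goes at most 62.5 mm and 10.7 degrees, less where a joint would pass 70% of its speed; a pose out of reach is approached as far as the arm can. A call with a gripper value outside its range is refused whole. The fingers move at their own pace and stop on an object; "force" is the grip in N (left out, the last holds). Time passes only in rows, so rows that do not move let the fingers close. It gives the time, the measured TCP pose, the force, the opening and the grip force at its end, in the units of the state.
- robot.observe(): the state, without advancing time (a new reading comes with each control period).
- robot.get_image(name): name is "scene" or "top" or "wrist"; returns a dict with "image" (420x560x3 uint8, blue, green, red), "fov_y" (degrees; the focal length in pixels is half the picture's height over the tangent of half this angle, whatever the lens; pixels are square), "cx", "cy" (the principal point, pixels), "T" (4x4, takes a point from camera to world coordinates). Camera axes: x right, y up, looking along -z (the intrinsics and any distortion apply to the point x, -y, -z); pixel columns grow to the right and rows downward; lengths in mm; the calibration is good to about 2 mm. A picture is of the moment at which its call begins. There is no depth.
- robot.job_done(): hands the job in; it is judged then, once.
The state is a dict: "t": time; "qpos": joint angles; "qvel": joint speeds; "joint_torque": joint torques, N m; "position": TCP position; "orientation": TCP orientation; "force": force on the tool from outside, world axes, zero at the start; "moment": the same for the moment, N m; "grip_width": opening from 0.0 (shut) to 1.0 (fully open); "grasp_force": force on a finger pad.
Only numpy, scipy, OpenCV 4.12 (cv2) and the standard library are available. Lean on these libraries where they do the work, as an engineer would, in place of code of your own. Each camera call takes 0.05 s, during which the arm holds its last target. There are 200 camera calls.

## Working session

There is one attempt and no reset: what is moved stays moved. The work goes in short steps, Python scripts to look and compute and a tool call to move; the robot and the scene stay as the last step left them, time stands still between calls to the robot, and variables do not carry over. Pictures are saved under pics/ and viewed, at most 10 in all, crops included, and the job is handed in when it is done.

Besides the shell and the picture viewer there is one more tool, called as a command line: name --argument value ..., lists and objects as JSON in quotes. drive_tool: Moves the arm, as the interface text tells. Its arguments: {"type":"object","properties":{"rows":{"type":"array"},"force":{"type":"number"}},"required":["rows"]}

```bash
mkdir -p pics; ls
cat > h.py <<'E'
import numpy as np, cv2
from plant import robot
def K(d):
    h,w=d["image"].shape[:2]; f=h/2/np.tan(np.radians(d["fov_y"])/2); return f,d["cx"],d["cy"]
def ray(d,u,v):
    f,cx,cy=K(d); T=np.array(d["T"]); r=T[:3,:3]@np.array([(u-cx)/f,-(v-cy)/f,-1]); return T[:3,3],r
def onz(d,u,v,z):
    o,r=ray(d,u,v); return o+r*(z-o[2])/r[2]
def proj(d,p):
    f,cx,cy=K(d); T=np.array(d["T"]); c=T[:3,:3].T@(np.array(p)-T[:3,3]); return cx+f*c[0]/-c[2], cy-f*c[1]/-c[2]
E
python3 - <<'E'
from h import *
a=[]
for n in ["scene","top","wrist"]:
    d=robot.get_image(n); cv2.imwrite(f"pics/{n}0.png",d["image"]); np.save(f"pics/{n}0.npy",d,allow_pickle=True)
    print(n,d["fov_y"],d["cx"],d["cy"],np.round(d["T"],3).tolist(),[k for k in d])
print(robot.observe())
E
```

```text
pics
scene 42.60306114309083 280.328119410057 206.46784778175046 [[0.184, -0.686, 0.704, 1802.577], [0.983, 0.143, -0.117, -223.106], [-0.02, 0.714, 0.7, 1262.127], [0.0, 0.0, 0.0, 1.0]] ['image', 'fov_y', 'cx', 'cy', 'T']
top 51.49656223624692 276.30409153490535 210.217216867952 [[-0.008, 0.998, -0.061, 502.265], [-1.0, -0.008, 0.002, -5.171], [0.001, 0.061, 0.998, 1118.075], [0.0, 0.0, 0.0, 1.0]] ['image', 'fov_y', 'cx', 'cy', 'T']
wrist 58.06717765902772 284.69971396043957 206.13164927692222 [[0.224, -0.945, -0.237, 76.673], [0.975, 0.217, 0.056, 623.807], [-0.001, -0.243, 0.97, 384.34], [0.0, 0.0, 0.0, 1.0]] ['image', 'fov_y', 'cx', 'cy', 'T']
{'t': 0.15, 'qpos': array([ 1.32598915e+00,  4.23697566e-01,  1.63047452e+00,  2.10026379e-05,
        1.08859438e+00, -1.90048980e-02]), 'qvel': array([-0.00188286, -0.00036972, -0.00035984, -0.0003534 , -0.00012526,
        0.0008256 ]), 'joint_torque': array([ 2.73269552e-04, -5.44985425e+01, -2.73919308e+01,  6.43288507e-02,
        2.03925348e-02, -7.94176253e-05]), 'position': array([139.80954343, 608.7665224 , 247.0757933 ]), 'orientation': array([-8.64124628e-05,  1.12666265e-01,  9.93632713e-01, -5.80584704e-04]), 'force': array([-0.21738333,  0.24145172,  0.46421185]), 'moment': array([ 0.00894608, -0.02962805,  0.01056801]), 'grasp_force': 0.0, 'grip_width': 0.9971913972899155}
```

View pics/top0.png

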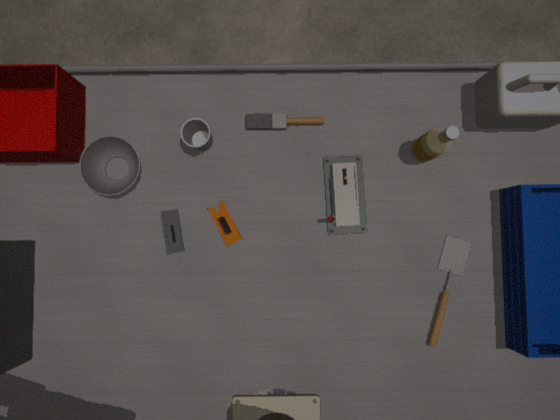

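View pics/scene0.png

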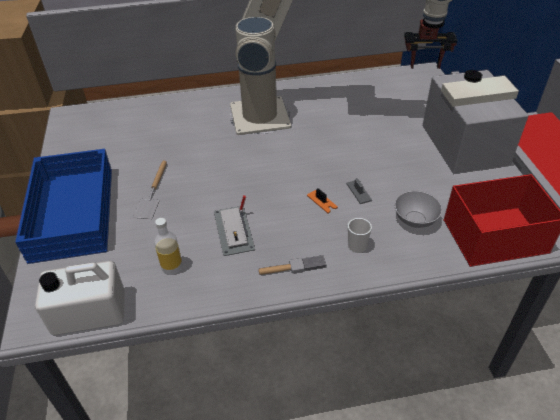

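Top view: the orange blade is at about (224,224) with its notch to upper left. The holder is at about (345,195), its brass pin at (345,177) and the red keeper at (331,219) on the +y side. The worn blade is at (173,231).

Run:
```python
from h import *
d=np.load("pics/top0.npy",allow_pickle=True).item()
im=d["image"]; hsv=cv2.cvtColor(im,cv2.COLOR_BGR2HSV)
m=cv2.inRange(hsv,(5,150,80),(20,255,255)); m[:190]=0;m[260:]=0;m[:,:195]=0;m[:,260:]=0
# fill rib
c=max(cv2.findContours(m,cv2.RETR_EXTERNAL,cv2.CHAIN_APPROX_NONE)[0],key=cv2.contourArea)
P=np.array([onz(d,*p[0],6)[:2] for p in c],np.float32); r=cv2.minAreaRect(P); print("blade",r,cv2.boxPoints(r).round(1).tolist())
print("notch end",onz(d,214,206,6))
# holder: gray-green foot
roi=im[145:245,310:380]; print(hsv[160,329],hsv[200,366],hsv[200,385],hsv[200,345])
m=cv2.inRange(hsv,(35,25,0),(110,255,255)); m2=np.zeros_like(m); m2[145:245,310:380]=m[145:245,310:380]
c=max(cv2.findContours(m2,cv2.RETR_EXTERNAL,cv2.CHAIN_APPROX_NONE)[0],key=cv2.contourArea)
P=np.array([onz(d,*p[0],6)[:2] for p in c],np.float32); r=cv2.minAreaRect(P); print("holder",r,cv2.boxPoints(r).round(1).tolist())
```

```text
blade ((538.2223510742188, 126.13959503173828), (108.70362854003906, 42.234012603759766), 26.4783878326416) [[480.20001220703125, 120.80000305175781], [499.0, 83.0], [596.2999877929688, 131.5], [577.5, 169.3000030517578]]
notch end [582.05012995 152.44510622   6.        ]
[30 10 79] [ 0  8 95] [  5  15 102] [  5  21 131]
holder ((515.1329956054688, -209.88748168945312), (0.0, 0.0), 0.0) [[515.0999755859375, -209.89999389648438], [515.0999755859375, -209.89999389648438], [515.0999755859375, -209.89999389648438], [515.0999755859375, -209.89999389648438]]
```

drive_tool --rows '[[0.0878,[0,-0.05,0],[0,0,0]],[0.0878,[0.02,-0.05,0],[0,0,0]],[0.0878,[0.035,-0.04,0],[0,0,10]],[0.0878,[0.035,-0.04,0],[0,0,10]],[0.0878,[0.035,-0.04,0],[0,0,10]],[0.0878,[0.035,-0.04,0],[0,0,9.5]],[0.0878,[0.035,-0.04,0],[0,0,0]],[0.0878,[0.035,-0.04,0],[0,0,0]]]' --force 15

```text
t: 1.15
position: [369.7, 269.2, 247.7]
orientation: [0.0, -0.227, 0.974, 0.0]
force: [0.6, -0.1, 0.2]
grip_width: 0.998
grasp_force: 0.0
```

drive_tool --rows '[[0.0878,[0.035,-0.04,0],[0,0,0]],[0.0878,[0.035,-0.04,-0.01],[0,0,0]],[0.0878,[0.035,-0.035,-0.02],[0,0,0]],[0.0878,[0.03,-0.03,-0.02],[0,0,0]],[0.0878,[0.023,-0.02,-0.02],[0,0,0]],[0.0878,[0.02,-0.02,-0.02],[0,0,0]],[0.0878,[0,0,0],[0,0,0]]]'

```text
t: 2.02
position: [546.7, 84.3, 156.1]
orientation: [-0.001, -0.226, 0.974, 0.0]
force: [0.2, 0.3, 0.2]
grip_width: 0.998
grasp_force: 0.0
```

Run:
```python
from h import *
d=robot.get_image("wrist"); cv2.imwrite("pics/w1.png",d["image"]); np.save("pics/w1.npy",d,allow_pickle=True)
im=d["image"]; hsv=cv2.cvtColor(im,cv2.COLOR_BGR2HSV)
m=cv2.inRange(hsv,(5,150,60),(20,255,255))
c=max(cv2.findContours(m,cv2.RETR_EXTERNAL,cv2.CHAIN_APPROX_NONE)[0],key=cv2.contourArea)
P=np.array([onz(d,*p[0],6)[:2] for p in c],np.float32); r=cv2.minAreaRect(P); print("blade",r,cv2.boxPoints(r).round(1).tolist())
o=robot.observe(); print(o["t"],o["position"],o["orientation"],o["force"])
```

```text
blade ((538.9979248046875, 127.2900161743164), (108.75171661376953, 43.05427551269531), 27.05026626586914) [[480.79998779296875, 121.69999694824219], [500.3999938964844, 83.4000015258789], [597.2000122070312, 132.8000030517578], [577.5999755859375, 171.1999969482422]]
2.075 [546.2999039   85.10234984 156.91382796] [-1.04976715e-03 -2.26088391e-01  9.74106211e-01  1.62582254e-04] [-0.38585715  0.11381512  0.33728271]
```

View pics/w1.png

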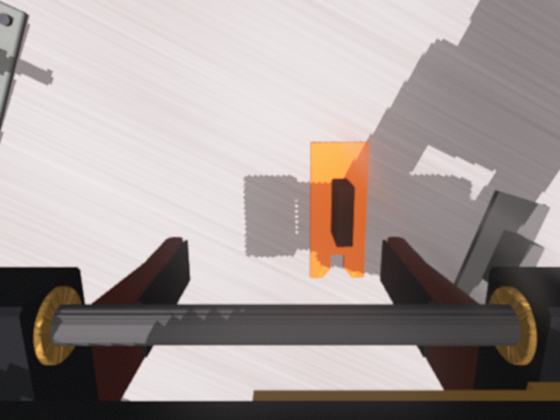

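The wrist view shows the blade at (340,210) between the fingers, notch toward the bottom, and a corner of the holder at top left. The correction is about (-13, +40) mm and +1°.

drive_tool --rows '[[0.05,[-0.006,0.02,0],[0,0,0.9]],[0.05,[-0.0065,0.02,0],[0,0,0]],[0.05,[0,0,-0.04],[0,0,0]],[0.05,[0,0,-0.04],[0,0,0]],[0.05,[0,0,0],[0,0,0]]]'

```text
t: 2.7
position: [531.6, 127.0, 76.4]
orientation: [-0.002, -0.236, 0.972, 0.0]
force: [0.5, 0.1, 0.3]
grip_width: 0.571
grasp_force: 0.0
```

Run:
```python
from h import *
o=robot.observe(); print(o["t"],o["position"],o["orientation"],o["force"],o["grip_width"])
```

```text
2.7 [531.62961016 127.02756034  76.37036055] [-2.33784422e-03 -2.35633896e-01  9.71839070e-01  1.53310641e-04] [0.48173747 0.07338809 0.32081947] 0.5711765657598534
```

drive_tool --rows '[[0.05,[0.002,-0.002,-0.02],[0,0,0]],[0.05,[0,0,-0.019],[0,0,0]],[0.0,[0,0,0],[0,0,0]],[0.0,[0,0,0],[0,0,0]],[0.0,[0,0,0],[0,0,0]],[0.0,[0,0,0],[0,0,0]],[0.0,[0,0,0],[0,0,0]]]' --force 15

```text
t: 3.58
position: [536.6, 123.6, 39.1]
orientation: [0.0, -0.234, 0.972, 0.0]
force: [-0.7, -0.4, 4.1]
grip_width: 0.135
grasp_force: 15.0
```

drive_tool --rows '[[0.0,[0,0,0.02],[0,0,0]],[0.0,[0,0,0.05],[0,0,0]],[0.0,[0.02,-0.02,0.05],[0,0,-6]],[0.0,[0.03,-0.04,0.04],[0,0,-6]],[0.0,[0.03,-0.04,0.03],[0,0,-6]],[0.0,[0.035,-0.04,0],[0,0,-6]],[0.0,[0.03,-0.045,0],[0,0,0]],[0.0,[0,0,0],[0,0,0]]]'

```text
t: 4.58
position: [681.9, -63.7, 229.0]
orientation: [0.001, -0.025, 1.0, -0.0]
force: [1.1, 0.7, -1.1]
grip_width: 0.136
grasp_force: 15.0
```

drive_tool --rows '[[0.0,[0,0,0],[0,0,0]]]'

```text
t: 4.7
position: [679.8, -60.3, 228.2]
orientation: [-0.0, -0.027, 1.0, 0.0]
force: [-0.2, 0.3, -1.4]
grip_width: 0.135
grasp_force: 15.0
```

Run:
```python
from h import *
d=robot.get_image("wrist"); cv2.imwrite("pics/w2.png",d["image"]); np.save("pics/w2.npy",d,allow_pickle=True)
o=robot.observe(); print(o["t"],o["position"],o["orientation"],o["force"],o["grip_width"])
```

```text
4.75 [679.69713235 -59.74049157 228.07772304] [-3.51764705e-04 -2.74271702e-02  9.99623727e-01  1.78335585e-04] [ 0.38360982 -0.29095404 -0.7561473 ] 0.1347974357269838
```

View pics/w2.png

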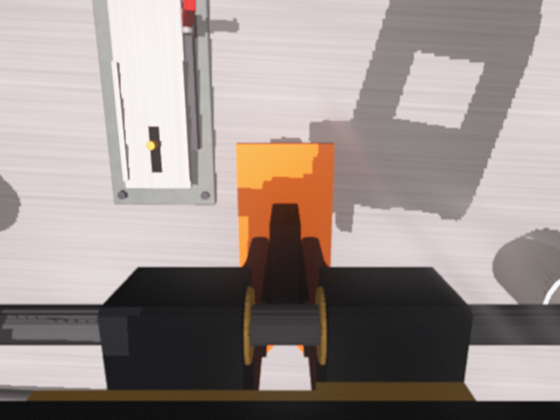

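The holder is in view: pin at (151,145), front foot corners at about (113,203) and (215,203), keeper hinge at (188,20).

Run:
```python
from h import *
d=np.load("pics/w2.npy",allow_pickle=True).item(); im=d["image"]; hsv=cv2.cvtColor(im,cv2.COLOR_BGR2HSV)
print([hsv[100,x].tolist() for x in (90,108,140,205,209,222)])
# pin
m=cv2.inRange(hsv,(10,120,120),(35,255,255)); m[:100]=0;m[200:]=0;m[:,:130]=0;m[:,175:]=0
p=np.argwhere(m); print("pin px",len(p),p.min(0),p.max(0)); v,u=p.mean(0)
for z in(33,20): print("pin",z,onz(d,u,v,z).round(1))
print("cam",np.array(d["T"])[:3,3])
# foot/pad/slot edges along rows: print saturation/gray profile
g=cv2.cvtColor(im,cv2.COLOR_BGR2GRAY).astype(int)
for r in (20,60,100,180): 
    x=np.arange(80,240); gr=np.abs(np.diff(g[r-2:r+3,80:241].mean(0)))
    pk=[int(x[i]) for i in range(1,159) if gr[i]>8 and gr[i]>=gr[i-1] and gr[i]>=gr[i+1]]; print(r,pk)
for c in (125,160,190):
    gr=np.abs(np.diff(g[120:240,c-2:c+3].mean(1))); print(c,[i+120 for i in range(1,118) if gr[i]>8 and gr[i]>=gr[i-1] and gr[i]>=gr[i+1]])
```

```text
[[177, 13, 224], [30, 7, 177], [9, 7, 249], [12, 7, 188], [18, 7, 174], [3, 14, 225]]
pin px 63 [141 147] [150 155]
pin 33 [ 649.9 -178.1   33. ]
pin 20 [ 651.3 -182.6   20. ]
cam [615.19717229 -63.75811026 365.56639534]
20 [93, 108, 181, 196, 201, 205, 208, 232, 236]
60 [97, 112, 115, 182, 192, 197, 208, 211]
100 [102, 114, 119, 122, 184, 187, 194, 199, 210, 213]
180 [111, 122, 127, 129, 189, 197, 213, 216]
125 [143, 181, 187, 190, 197, 204]
160 [126, 140, 145, 171, 187, 204]
190 [180, 184, 187, 204]
```

Run:
```python
from h import *
d=np.load("pics/w2.npy",allow_pickle=True).item(); im=d["image"]; hsv=cv2.cvtColor(im,cv2.COLOR_BGR2HSV)
L=[onz(d,u,r,6)[:2] for r,u in((20,94),(60,98),(100,102.5),(180,111.3))]
R=[onz(d,u,r,0)[:2] for r,u in((20,208.7),(60,211.4),(100,213.5),(180,216.5))]
L=np.array(L);R=np.array(R);print(L.round(1).tolist(),R.round(1).tolist())
for A in(L,R): print("yaw",np.degrees(np.polyfit(A[:,0],A[:,1],1)[0]))
F=[onz(d,u,204.5,6)[:2].round(1).tolist() for u in(125,160,190)];print("front",F)
g=cv2.cvtColor(im,cv2.COLOR_BGR2GRAY); m=(g<70).astype(np.uint8); m[:110]=0;m[180:]=0;m[:,:140]=0;m[:,170:]=0
# include pin in slot by hull
c=max(cv2.findContours(m,cv2.RETR_EXTERNAL,cv2.CHAIN_APPROX_NONE)[0],key=cv2.contourArea)
P=np.array([onz(d,*p[0],20)[:2] for p in c],np.float32); r=cv2.minAreaRect(P);print("slot",r, cv2.boxPoints(r).round(1).tolist())
# blade in hand: tail edge rows etc.
m=cv2.inRange(hsv,(5,150,60),(20,255,255)); 
for row in (150,170,200,225): 
    q=np.where(m[row])[0]; print(row,q.min(),q.max())
z=robot.observe()["position"][2]-39+6
print("tail",[onz(d,u,142,z).round(1).tolist() for u in(240,285,330)])
a=onz(d,np.mean([np.where(m[160])[0].min(),np.where(m[160])[0].max()]),160,z);print(a)
for row in (150,200,225):
    q=np.where(m[row])[0]; print(onz(d,q.min(),row,z).round(1),onz(d,q.max(),row,z).round(1))
```

```text
[[546.9, -233.8], [579.7, -232.5], [614.1, -230.6], [688.2, -226.8]] [[540.3, -135.1], [573.6, -132.5], [608.5, -130.3], [683.9, -126.7]]
yaw 2.8627194590393037
yaw 3.2733526027247772
front [[711.9, -214.8], [710.0, -180.7], [708.4, -151.3]]
slot ((663.2564697265625, -178.92030334472656), (20.979494094848633, 6.504823684692383), 3.0846900939941406) [[652.5999755859375, -176.1999969482422], [653.0, -182.6999969482422], [673.9000244140625, -181.60000610351562], [673.5999755859375, -175.10000610351562]]
150 237 333
170 238 332
200 239 331
225 239 330
tail [[629.5, -82.8, 195.1], [628.4, -62.8, 195.1], [627.3, -42.8, 195.1]]
[636.40969328 -62.39094822 195.07772304]
[633.1 -84.1 195.1] [630.8 -41.2 195.1]
[656.  -82.6 195.1] [653.8 -40.1 195.1]
[668.1 -82.3 195.1] [665.8 -39.6 195.1]
```

drive_tool --rows '[[0.0,[-0.035,0,0],[0,0,0]],[0.0,[-0.035,0,0],[0,0,0]],[0.0,[0,0,0],[0,0,0]],[0.0,[0,0,0],[0,0,0]]]'

```text
t: 5.25
position: [611.0, -59.6, 228.5]
orientation: [0.001, -0.028, 1.0, -0.0]
force: [0.5, 0.3, 0.3]
grip_width: 0.137
grasp_force: 15.0
```

Run:
```python
from h import *
d=robot.get_image("wrist"); im=d["image"]; np.save("pics/w3.npy",d,allow_pickle=True)
cv2.imwrite("pics/w3.png",im[0:260,60:330].repeat(2,0).repeat(2,1))
o=robot.observe(); print(o["t"],o["position"],o["orientation"])
hsv=cv2.cvtColor(im,cv2.COLOR_BGR2HSV)
m=cv2.inRange(hsv,(10,120,120),(35,255,255)); m[:,200:]=0; m[265:]=0
p=np.argwhere(m); print("pin px",len(p),p.min(0),p.max(0)); v,u=p.mean(0); print("pin",onz(d,u,v,33),onz(d,u,v,20))
```

```text
5.3 [611.37650628 -59.80691023 228.35305628] [ 7.26648393e-04 -2.77782702e-02  9.99613842e-01 -8.61796051e-05]
pin px 55 [215 149] [224 157]
pin [ 649.41074622 -177.91616038   33.        ] [ 653.44733346 -182.40101322   20.        ]
```

View pics/w3.png

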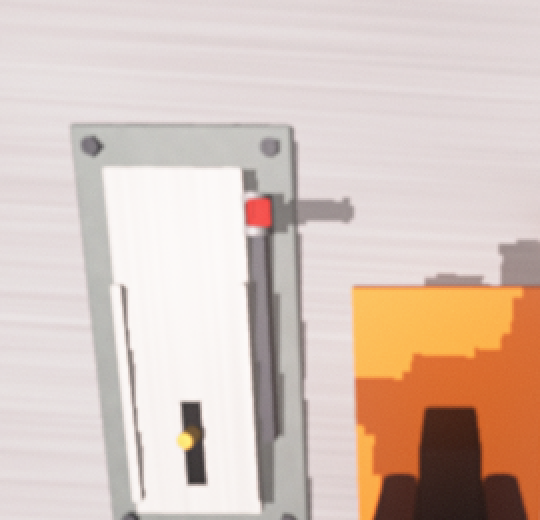

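The pin measures (649.5, -178) again, and the keeper's red bar stands open at (189,106) full-frame pixels. I move over the channel now, 12 mm behind home.

drive_tool --rows '[[0.0,[-0.004,-0.03,0],[0,0,0]],[0.0,[-0.004,-0.04,0],[0,0,0]],[0.0,[-0.004,-0.035,-0.02],[0,0,0]],[0.0,[-0.004,-0.0165,-0.04],[0,0,0]],[0.0,[0,0,-0.04],[0,0,0]],[0.0,[0,0,-0.035],[0,0,0]],[0.0,[0,0,-0.015],[0,0,0]],[0.0,[0,0,0],[0,0,0]]]'

```text
t: 6.3
position: [594.7, -181.7, 77.0]
orientation: [-0.001, -0.027, 1.0, 0.0]
force: [-0.3, 0.2, 0.2]
grip_width: 0.139
grasp_force: 15.0
```

drive_tool --rows '[[0.0,[0,0,0],[0,0,0]]]'

```text
t: 6.42
position: [595.8, -182.2, 79.1]
orientation: [0.001, -0.027, 1.0, -0.0]
force: [-0.2, -0.2, -0.5]
grip_width: 0.135
grasp_force: 15.0
```

Run:
```python
from h import *
d=robot.get_image("wrist"); im=d["image"]; np.save("pics/w4.npy",d,allow_pickle=True)
s=robot.get_image("scene"); np.save("pics/s4.npy",s,allow_pickle=True)
c=cv2.resize(s["image"][185:265,195:275],(480,480),interpolation=cv2.INTER_CUBIC)
cv2.imwrite("pics/w4.png",np.hstack([cv2.resize(im,(320,240)),cv2.resize(c,(480,240+0)) if 0 else cv2.resize(c,(240,240))]))
cv2.imwrite("pics/w4.png",np.hstack([cv2.copyMakeBorder(im[:300],0,180,0,0,cv2.BORDER_CONSTANT)[:, 150:450],c]))
o=robot.observe(); print(o["t"],o["position"],o["orientation"],o["force"])
```

```text
6.525 [ 595.67686824 -182.21729166   79.26257989] [ 1.25388277e-03 -2.73103424e-02  9.99626118e-01 -4.44117298e-04] [-0.06063713 -0.65026635 -1.1930472 ]
```

View pics/w4.png

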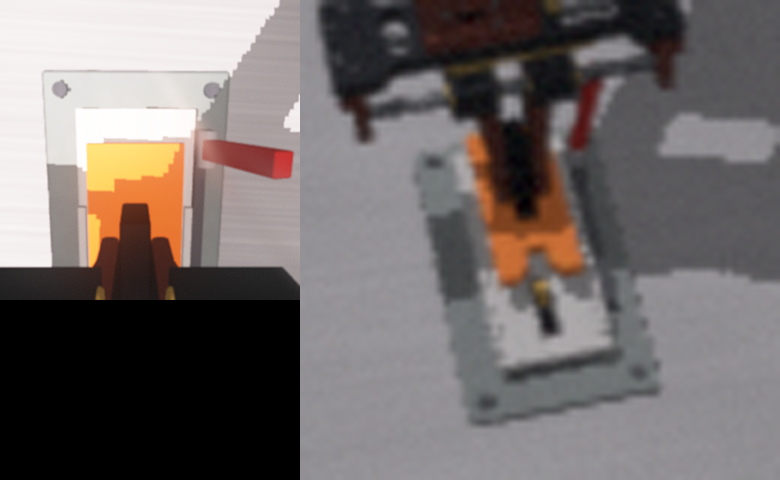

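The left half (wrist) shows the blade centred between the lips. The right half (scene) shows the notch pointing at the brass pin at about (540,295), ready to lower.

drive_tool --rows '[[0.0,[0,0,-0.01],[0,0,0]],[0.0,[0,0,-0.007],[0,0,0]],[0.0,[0,0,0],[0,0,0]],[0.0,[0,0,-0.001],[0,0,0]],[0.0,[0,0,0],[0,0,0]]]'

```text
t: 7.15
position: [594.6, -182.0, 59.8]
orientation: [0.0, -0.027, 1.0, -0.0]
force: [0.6, 0.2, -0.3]
grip_width: 0.133
grasp_force: 15.0
```

drive_tool --rows '[[0.0,[0,0,-0.001],[0,0,0]],[0.0,[0,0,0],[0,0,0]]]'

```text
t: 7.4
position: [594.7, -182.0, 59.0]
orientation: [0.0, -0.027, 1.0, -0.0]
force: [0.1, 0.9, 1.5]
grip_width: 0.137
grasp_force: 15.0
```

drive_tool --rows '[[0.0,[0,0,-0.0005],[0,0,0]],[0.0,[0,0,0],[0,0,0]]]'

```text
t: 7.65
position: [594.8, -182.1, 58.7]
orientation: [0.0, -0.027, 1.0, -0.0]
force: [-1.2, -0.3, 4.6]
grip_width: 0.134
grasp_force: 15.0
```

Run:
```python
from h import *
s=robot.get_image("scene"); d=robot.get_image("wrist"); np.save("pics/w5.npy",d,allow_pickle=True)
c=cv2.resize(s["image"][195:255,205:265],(600,600),interpolation=cv2.INTER_CUBIC); cv2.imwrite("pics/s5.png",c)
hsv=cv2.cvtColor(d["image"],cv2.COLOR_BGR2HSV); m=cv2.inRange(hsv,(5,150,60),(20,255,255))
for row in (150,165,200,225):
    q=np.where(m[row])[0]; print(row,onz(d,q.min(),row,26).round(1),onz(d,q.max(),row,26).round(1))
q=np.where(m[:,285])[0].min(); print("tail",q,onz(d,285,q,26))
for _ in range(3):
    o=robot.observe(); print(o["t"],o["position"],o["force"],o["moment"])
```

```text
150 [ 545.7 -164.3   26. ] [ 545.7 -163.4   26. ]
165 [ 552.7 -168.7   26. ] [ 552.4 -162.9   26. ]
200 [ 570.9 -204.8   26. ] [ 568.6 -162.    26. ]
225 [ 582.8 -200.8   26. ] [ 580.6 -161.4   26. ]
tail 179 [ 559.92145516 -183.69550363   26.        ]
7.75 [ 594.76461585 -182.06399519   58.70231027] [-0.42247147  0.31129255  5.0695316 ] [ 0.14966513  0.25494668 -0.01280052]
7.75 [ 594.76461585 -182.06399519   58.70231027] [-0.42247147  0.31129255  5.0695316 ] [ 0.14966513  0.25494668 -0.01280052]
7.75 [ 594.76461585 -182.06399519   58.70231027] [-0.42247147  0.31129255  5.0695316 ] [ 0.14966513  0.25494668 -0.01280052]
```

View pics/s5.png

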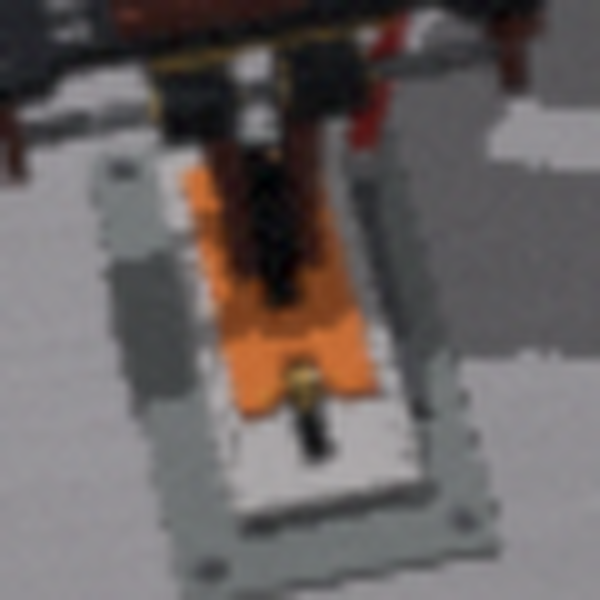

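The notch mouth is around the pin at about (302,385), and the blade lies flat between the lips with about 5 N on the pad. I ease that off slightly and slide forward along the channel.

drive_tool --rows '[[0.0,[0.001,0.0003,0.0003],[0,0,0]],[0.0,[0.001,0.0003,0],[0,0,0]],[0.0,[0.001,0.0001,0],[0,0,0]],[0.0,[0.001,0.0001,0],[0,0,0]],[0.0,[0.001,0,0],[0,0,0]],[0.0,[0,0,0],[0,0,0]]]'

```text
t: 8.5
position: [599.1, -181.1, 58.6]
orientation: [-0.001, -0.027, 1.0, 0.0]
force: [-3.7, 0.0, 7.4]
grip_width: 0.134
grasp_force: 15.0
```

drive_tool --rows '[[0.0,[0.001,0,0],[0,0,0]],[0.0,[0.001,0.0001,0],[0,0,0]],[0.0,[0.001,0,0],[0,0,0]],[0.0,[0,0,0],[0,0,0]]]'

```text
t: 9.0
position: [602.1, -181.0, 58.6]
orientation: [-0.001, -0.027, 1.0, 0.0]
force: [-4.5, 0.2, 6.5]
grip_width: 0.133
grasp_force: 15.0
```

drive_tool --rows '[[0.0,[0.001,0,0.0004],[0,0,0]],[0.0,[0.001,0.0001,0],[0,0,0]],[0.0,[0.0005,0,0],[0,0,0]],[0.0,[0,0,0],[0,0,0]]]'

```text
t: 9.5
position: [605.0, -180.9, 58.8]
orientation: [-0.0, -0.027, 1.0, 0.0]
force: [-2.0, 0.5, 3.3]
grip_width: 0.135
grasp_force: 15.0
```

drive_tool --rows '[[0.0,[0.0005,0,0],[0,0,0]],[0.0,[0.0005,0,0],[0,0,0]],[0.0,[0,0,0],[0,0,0]]]'

```text
t: 9.88
position: [606.2, -181.0, 58.9]
orientation: [0.0, -0.027, 1.0, -0.0]
force: [-1.4, -0.2, 3.1]
grip_width: 0.134
grasp_force: 15.0
```

drive_tool --rows '[[0.0,[0.0005,0,0],[0,0,0]],[0.0,[0.0005,0,0],[0,0,0]],[0.0,[0,0,0],[0,0,0]]]'

```text
t: 10.25
position: [607.1, -181.0, 58.9]
orientation: [-0.0, -0.027, 1.0, -0.0]
force: [-1.7, -0.7, 2.3]
grip_width: 0.133
grasp_force: 15.0
```

drive_tool --rows '[[0.0,[0.0005,0,0],[0,0,0]],[0.0,[0,0,0],[0,0,0]]]'

```text
t: 10.5
position: [607.2, -181.0, 58.9]
orientation: [-0.0, -0.027, 1.0, 0.0]
force: [-3.7, -0.9, 4.0]
grip_width: 0.138
grasp_force: 15.0
```

drive_tool --rows '[[0.0,[0.0005,0,0],[0,0,0]],[0.0,[0,0,0],[0,0,0]]]'

```text
t: 10.75
position: [607.4, -181.0, 58.9]
orientation: [-0.001, -0.027, 1.0, 0.0]
force: [-4.8, -1.1, 4.6]
grip_width: 0.13
grasp_force: 15.0
```

drive_tool --rows '[[0.0,[0.0004,0,0],[0,0,0]],[0.0,[0,0,0],[0,0,0]]]'

```text
t: 11.0
position: [607.6, -180.9, 58.8]
orientation: [-0.001, -0.027, 1.0, 0.0]
force: [-6.0, -0.4, 5.8]
grip_width: 0.131
grasp_force: 15.0
```

The force now rises without travel, at the predicted pin position, so the blade is home. Release and lift.

drive_tool --rows '[[0.03,[0,0,0],[0,0,0]],[0.03,[0,0,0],[0,0,0]],[0.03,[0,0,0],[0,0,0]],[0.03,[0,0,0.03],[0,0,0]],[0.03,[0,0,0.04],[0,0,0]],[0.03,[-0.02,0.03,0.04],[0,0,0]],[0.0,[-0.0,0.03,0.01],[0,0,0]],[0.0,[0,0,0],[0,0,0]]]'

```text
t: 12.0
position: [589.1, -119.6, 180.3]
orientation: [0.001, -0.028, 1.0, -0.0]
force: [-0.1, -0.6, -0.8]
grip_width: 0.154
grasp_force: 0.0
```

drive_tool --rows '[[0.0,[0,0,0],[0,0,0]]]'

```text
t: 12.12
position: [588.5, -121.3, 178.6]
orientation: [-0.0, -0.027, 1.0, -0.0]
force: [-0.3, 0.2, 0.6]
grip_width: 0.041
grasp_force: 0.0
```

Run:
```python
from h import *
d=robot.get_image("wrist"); cv2.imwrite("pics/w6.png",d["image"]); np.save("pics/w6.npy",d,allow_pickle=True)
o=robot.observe(); print(o["t"],o["position"],o["force"])
hsv=cv2.cvtColor(d["image"],cv2.COLOR_BGR2HSV); m=cv2.inRange(hsv,(5,150,60),(20,255,255))
c=max(cv2.findContours(m,cv2.RETR_EXTERNAL,cv2.CHAIN_APPROX_NONE)[0],key=cv2.contourArea)
P=np.array([onz(d,*p[0],26)[:2] for p in c],np.float32); r=cv2.minAreaRect(P); print("blade",r,cv2.boxPoints(r).round(1).tolist())
```

```text
12.175 [ 588.36474174 -121.52144155  178.25730401] [-1.07982577  0.28202364 -0.19416068]
blade ((771.6832885742188, -171.84133911132812), (18.000215530395508, 387.6268615722656), 3.151538848876953) [[752.0, 21.200000762939453], [773.4000244140625, -365.8999938964844], [791.2999877929688, -364.8999938964844], [770.0, 22.200000762939453]]
```

View pics/w6.png

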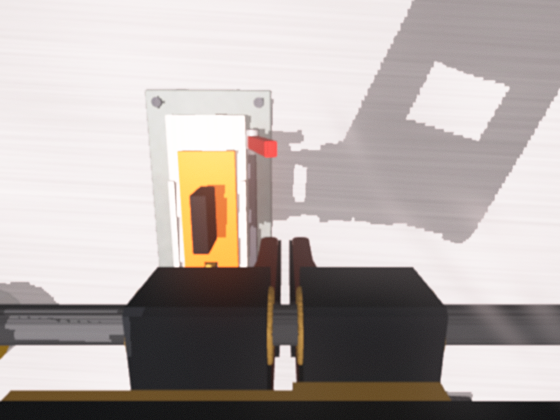

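The blade lies square in the channel with its tail at row 151. The keeper is open, running from its hinge at about (251,138) to its tip at (270,148).

Run:
```python
from h import *
d=np.load("pics/w6.npy",allow_pickle=True).item(); hsv=cv2.cvtColor(d["image"],cv2.COLOR_BGR2HSV)
print("tail",[onz(d,u,151,26).round(1).tolist() for u in(180,208,236)])
print("edges",onz(d,180.5,200,26),onz(d,237,200,26))
m=cv2.inRange(hsv,(0,150,60),(4,255,255))|cv2.inRange(hsv,(174,150,60),(180,255,255)); m[:110]=0;m[180:]=0;m[:,:230]=0;m[:,300:]=0
p=np.argwhere(m); print("red",p.min(0),p.max(0))
c=max(cv2.findContours(m,0,1)[0],key=cv2.contourArea); r=cv2.minAreaRect(c); print(cv2.boxPoints(r).tolist())
t=p[p[:,1]>266]; print("tip px",t.min(0),t.max(0), onz(d,t[:,1].mean(),t[:,0].mean(),82))
print("pred hinge, tip px",proj(d,(547.2,-148.3,25)),proj(d,(546.2,-129,82)))
```

```text
tail [[557.5, -202.8, 26.0], [556.4, -181.5, 26.0], [555.2, -160.2, 26.0]]
edges [ 595.94079193 -202.85403736   26.        ] [ 593.49813785 -158.46189806   26.        ]
red [138 250] [156 275]
[[247.86410522460938, 153.66329956054688], [250.01828002929688, 137.86614990234375], [276.8377380371094, 141.52334594726562], [274.6835632324219, 157.32049560546875]]
tip px [141 267] [156 275] [ 546.41607644 -131.94416856   82.        ]
pred hinge, tip px (np.float64(252.01311409077212), np.float64(141.1826533558029)) (np.float64(275.70658616363596), np.float64(148.4114044645454))
```

drive_tool --rows '[[0.0,[-0.022,0.015,0],[0,0,0]],[0.0,[-0.022,0.0115,0],[0,0,0]],[0.0,[0,0,-0.03],[0,0,0]],[0.0,[0,0,-0.03],[0,0,0]],[0.0,[0,0,-0.023],[0,0,0]],[0.0,[0,0,0],[0,0,0]]]'

```text
t: 12.92
position: [543.0, -95.0, 93.7]
orientation: [-0.002, -0.027, 1.0, 0.0]
force: [-0.5, 0.1, 0.6]
grip_width: 0.008
grasp_force: 0.0
```

drive_tool --rows '[[0.0,[0,-0.008,0],[0,0,0]],[0.0,[0,-0.008,0],[0,0,0]],[0.0,[0,-0.008,0],[0,0,0]],[0.0,[0,-0.008,0],[0,0,0]],[0.0,[0,0,0],[0,0,0]]]'

```text
t: 13.55
position: [544.6, -127.2, 96.2]
orientation: [0.0, -0.027, 1.0, -0.0]
force: [-0.2, -0.0, 0.3]
grip_width: 0.009
grasp_force: 0.0
```

drive_tool --rows '[[0.0,[0,-0.008,0],[0,0,0]],[0.0,[0,-0.009,-0.001],[0,0,0]],[0.0,[0.001,-0.01,-0.004],[0,0,0]],[0.0,[0,-0.008,-0.005],[0,0,0]],[0.0,[0,-0.008,-0.007],[0,0,0]],[0.0,[0,0,0],[0,0,0]]]'

```text
t: 14.3
position: [544.9, -170.0, 78.0]
orientation: [-0.001, -0.027, 1.0, 0.0]
force: [-0.1, 0.2, 0.1]
grip_width: 0.004
grasp_force: 0.0
```

drive_tool --rows '[[0.0,[0,-0.004,-0.007],[0,0,0]],[0.0,[0,-0.003,-0.007],[0,0,0]],[0.0,[0,-0.002,-0.006],[0,0,0]],[0.0,[0,0,-0.003],[0,0,0]],[0.0,[0,0,0],[0,0,0]]]'

```text
t: 14.92
position: [545.1, -178.3, 55.5]
orientation: [-0.0, -0.027, 1.0, 0.0]
force: [-0.4, -0.7, -0.7]
grip_width: 0.003
grasp_force: 0.0
```

drive_tool --rows '[[0.0,[0,0,-0.001],[0,0,0]],[0.0,[0,0,-0.001],[0,0,0]],[0.0,[0,0,0],[0,0,0]]]'

```text
t: 15.3
position: [545.5, -178.4, 54.3]
orientation: [-0.0, -0.027, 1.0, -0.0]
force: [-1.7, 0.1, 3.3]
grip_width: 0.003
grasp_force: 1.9
```

drive_tool --rows '[[0.0,[0,0,-0.0005],[0,0,0]],[0.0,[0,0,0],[0,0,0]]]'

```text
t: 15.55
position: [545.5, -178.4, 54.1]
orientation: [0.0, -0.027, 1.0, -0.0]
force: [-2.8, 0.7, 8.9]
grip_width: 0.012
grasp_force: 4.2
```

Firm stop at the expected fully-down height. Lift clear and look.

drive_tool --rows '[[0.0,[0,0,0.02],[0,0,0]],[0.0,[0,0,0.04],[0,0,0]],[0.0,[0,0.03,0.05],[0,0,0]],[0.0,[0.02,0.04,0.03],[0,0,0]],[0.0,[0.02,0,0],[0,0,0]],[0.0,[0,0,0],[0,0,0]],[0.0,[0,0,0],[0,0,0]]]'

```text
t: 16.42
position: [584.4, -108.6, 193.2]
orientation: [-0.001, -0.027, 1.0, 0.0]
force: [0.0, -0.7, -0.3]
grip_width: 0.006
grasp_force: 0.0
```

Run:
```python
from h import *
d=robot.get_image("wrist"); s=robot.get_image("scene"); 
c=cv2.resize(s["image"][195:255,205:265],(420,420),interpolation=cv2.INTER_CUBIC)
cv2.imwrite("pics/w7.png",np.hstack([d["image"][:,60:400],c])); np.save("pics/w7.npy",d,allow_pickle=True)
print(robot.observe()["t"],robot.observe()["position"])
```

```text
16.525 [ 584.30407651 -108.83669923  192.91410772]
```

View pics/w7.png

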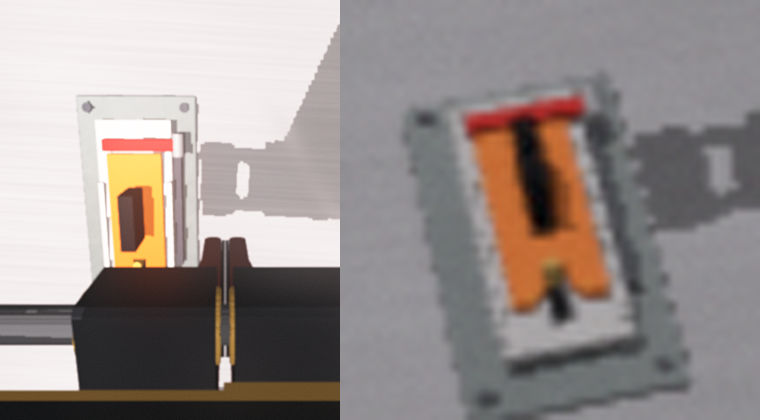

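Both views show the red bar level across the pad just behind the tail (wrist row 145). The notch is seated on the pin, at about (552,272) in the right half, and the arm is clear.

```bash
python3 -c "
from plant import robot
print(robot.job_done())"
```

```text
the job is handed in; nothing more can be done
None
```

The orange blade is home on the brass pin and released, and the red keeper bar is fully down behind its tail; I handed the job in at about 16.5 s, with gentle forces throughout (9 N at most in any reading), and no verdict was returned.

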